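Set a ceramic socket cover home in the corner of a drilling jig

TASK

Before drilling, the white ceramic socket cover must sit home in the square corner of the jig: take the upright push block by its handle and with it slide the cover across the board, first pressing it flush on the brass strip of the blue fence, then along that onto the brass strip of the yellow fence, until it touches both along its edges. Nobody has measured how far the strips stand out, so go by feel, and ceramic chips, so press gently (about 5 N, never 12 N) and touch the cover with the push block only. Then stand the block upright again in its own empty tray bay, let go, and leave the other things on the bench where they are.

Things in the scene. Friction and masses are not known exactly. Their poses are not given: they have to be found in the camera images.
- cover_mid (a point): centre (half-way up) of the loose square white ceramic socket cover, 86 x 86 mm, 9 mm thick, lying flat on the jig board, mass 0.08 to 0.16 kg, sliding drag about 0.7 to 2 N; x and y axes parallel to its edges, z up. At the start it is at least 8 mm clear of both strips and turned by up to 0.3 rad to them.
- corner (a point): the point where the inner faces of the blue and the yellow bar meet (behind the strips), at the level of the board's top face, 10 mm above the bench. x axis: square to the blue fence, pointing into it; y axis: square to the yellow fence, pointing into it; z up. The cover is home when it touches both strips with its edges parallel to the fences: its centre is then 45 to 59 mm back from here along each axis.
- jig: the jig, fixed to the bench, its place and yaw different each time: a grey board 230 x 230 mm, 10 mm thick, with the two fences on its +x and +y sides and the other two sides open; origin at the centre of its underside, axes as the corner's. The corner is at x = 85, y = 85, z = 10 mm from this origin.
- fence_blue: blue bar 24 mm wide, 220 mm long (along y), 14 mm high above the board, fixed; origin at the centre of its underside, inner face 12 mm from it on the -x side. In that face sits a rigid brass strip, as high as the cover or more, standing out 2 to 16 mm, parallel to the bar: its setting differs each time, is in no reading and stays put when pressed. It spans y = -100 to +66 mm.
- fence_yellow: yellow bar 24 mm wide, 185 mm long (along x), 14 mm high above the board, fixed; origin at the centre of its underside, inner face 12 mm from it on the -y side. In that face sits a like brass strip, standing out 2 to 16 mm, parallel to the bar: its setting differs each time, is in no reading and stays put when pressed. It spans x = -50 to +66 mm from the jig's origin.
- block_mid (a point): centre (half-way up, 50 mm above its underside) of the loose push block, 100 mm tall, standing upright: a square white nylon foot 34 x 34 mm and 18 mm high, with flat side faces for pushing, and above it, centred, a square dark wooden handle 22 x 22 mm with a red top, mass 0.16 kg. x and y axes square to its sides, z up. It stands in the empty bay of the tray.
- bay (a point): centre of the floor (5 mm above the bench) of the push block's tray bay, 110 mm (x) by 83 mm (y) inside. The tray is a fixed wooden tray 120 x 180 mm with walls 15 mm high above the bench; the other bay, on the +y side, holds a steel bolt, 20 mm high. x and y axes parallel to the tray's sides, z up.
- bolt: bystander, to be left alone: chrome bolt lying in the other tray bay; origin at its underside

How it is judged:
By the outcome, as a careful person would: the job done as asked, in the order asked, and still so for the second after the job is handed in, with the robot touching nothing.
It also fails if it takes over 67 s, if anything falls off the work surface, if the arm or the gripper's body presses on something with over 40 N, if the wrist force passes 120 N, or if a joint passes its speed limit or range.

ROBOT

A 6-joint arm with a two-finger parallel gripper is mounted at the origin on the work surface. World frame = base frame: x ahead of the robot, y to its left, z up, the work surface at z = 0. Lengths are in m, angles in rad, forces in N, time in s.
With the tool pointing down it reaches from about 0.3 to 0.75 m from the base axis. Payload 8.5 kg.
Tool frame: the origin (TCP) lies midway between the tips of the shut fingers; the grasp point (between the pads) lies 19 mm behind it; z points along the fingers, y is the line along which they close (so a half turn about z gives the same grasp; the last joint's range is limited). The gripper opens to 85 mm and grips with 20 to 120 N. Pads are 22 mm wide; open, the fingers measure 114 mm over their backs; the gripper's body (76 mm by 85 mm) begins 54 mm behind the grasp point. The pads swing forward as they close: fully open they stand 13 mm farther back than shut.
Start: joints at [-1.555, 0.381, 1.297, -0, 1.464, -0.215], TCP at [0.126, -0.535, 0.231] pointing down, gripper open.
Joint ranges: [-3.11, 3.11], [-0.89, 2.33], [0.22, 2.48], [-1.42, 4.56], [0.17, 2.85], [-2.88, 2.88]. Speed limits (rad/s): [2.39, 2.39, 3.14, 3.14, 3.14, 3.14].

INTERFACE

Orientations are given as a unit quaternion [x, y, z, w].
In Python, from cell import arm gives the robot as it stands. The module is installed in compiled form; this text tells all that it offers.
- The arm moves only by the tool step_arm, never from a script. Its argument "deltas" is a list of rows, each a list of 3 entries, a list of its own where there are three numbers: the shift along the world's x, y, z in mm, then the turn, a rotation vector about the world's x, y, z in units of 5 degrees (1.0 is 5 degrees), then the opening, from 0 (shut) to 1 (fully open). In form: [[[dx, dy, dz], [rx, ry, rz], jaw], ...]. A call has 1 to 10 rows; each row is the pose to reach, as a shift and turn from the pose commanded when the call began; what a row does not reach only later rows make up. A row lasts 1/12 s, in which the tool goes at most 41.7 mm and 7.16 degrees, less where a joint would pass 70% of its speed; a pose out of reach is approached as far as the arm can. A call with a gripper value outside its range is refused whole. The fingers move at their own pace and stop on an object; "newtons" is the grip in N (left out, the last holds). Time passes only in rows, so rows that repeat a pose let the fingers close. It gives the time, the measured TCP pose, the force, the opening and the grip force at its end, in the units of the state.
- arm.get_obs(): the state, without advancing time (a new reading comes with each control period).
- arm.read_camera(name): name is "scene" or "top"; returns (picture, depth): 384x512x3 uint8, red, green, blue; 384x512 float32, m along the optical axis (not along the pixel's ray), 0 where there is no reading.
- arm.camera_model(name): a dict with "fx", "fy", "cx", "cy" (pixels), "eye" and "rotation" of the camera in the world. Camera axes: x right, y up, looking along -z (the intrinsics and any distortion apply to the point x, -y, -z); pixel columns grow to the right and rows downward; lengths in m; the calibration is good to about 2 mm. A picture is of the moment at which its call begins. camera_model takes no time and is no camera call.
- arm.close_job(): hands the job in; it is judged then, once.
Trained networks look in the newest picture that a camera, given by its name, has taken for a name from the list of things; names that differ only in an ending like _2 or _b are one class to them, and where a whole thing is asked for, a point or a joint stands for the part that bears it (a point fixed in the world has none). Each returns a list of dicts, best first, with "p" (0 to 1); they miss things now and then, are a little off and sometimes report something else, mostly with a low value. They report only what shows in the picture. A call takes as long as a camera call.
- arm.recognise(camera, name): "box" ([left, top, right, bottom] in pixels, round what is visible of it).
The state is a dict: "time": time; "qpos": joint angles; "joint_velocities": joint speeds; "joint_torque": joint torques, N m; "eef_pos": TCP position; "eef_rot": TCP orientation; "force": force on the tool from outside, world axes, zero at the start; "wrist_torque": the same for the moment, N m; "finger_gap": finger opening in m; "finger_force": force on a finger pad.
Only numpy, scipy, OpenCV 4.12 (cv2) and the standard library are available. Lean on these libraries where they do the work, as an engineer would, in place of code of your own. Each camera call takes 0.05 s, during which the arm holds its last target. There are 200 camera calls.

## Working session

There is one attempt and no reset: what is moved stays moved. The work goes in short steps, Python scripts to look and compute and a tool call to move; the robot and the scene stay as the last step left them, time stands still between calls to the robot, and variables do not carry over. Pictures are saved under pics/ and viewed, at most 10 in all, crops included, and the job is handed in when it is done.

Besides the shell and the picture viewer there is one more tool, called as name(argument=value, ...), one argument or row to a line, values as JSON. step_arm: Moves the arm, as the interface text tells. Its arguments: {"type":"object","properties":{"deltas":{"type":"array","items":{"type":"array"}},"newtons":{"type":"number"}},"required":["deltas"]}

```bash
mkdir -p pics; cat > h.py <<'E'
import numpy as np, cv2
from cell import arm
def pts(cam,d):
    m=arm.camera_model(cam);v,u=np.mgrid[0:384,0:512]
    P=np.stack([(u-m['cx'])/m['fx']*d,-(v-m['cy'])/m['fy']*d,-d],-1)
    return P@np.array(m['rotation']).T+np.array(m['eye'])
E
python3 - <<'E'
from h import *
for c in ['top','scene']:
    p,d=arm.read_camera(c);cv2.imwrite(f'pics/{c}0.png',p[:,:,::-1]);np.savez(f'{c}0.npz',p=p,d=d)
    m=arm.camera_model(c);print(c,{k:np.round(v,3).tolist() for k,v in m.items() if not isinstance(v,str)})
    for n in ['cover_mid','jig','fence_blue','fence_yellow','block_mid','bolt']:
        print(n,[(np.round(r['box']).tolist(),round(r['p'],2)) for r in arm.recognise(c,n)[:2]])
o=arm.get_obs();print(o['time'],o['eef_pos'],o['eef_rot'],o['force'],o['finger_gap'])
E
```

```text
top {'fx': 478.625, 'fy': 478.625, 'cx': 247.288, 'cy': 185.927, 'eye': [0.459, -0.017, 0.891], 'rotation': [0.066, -0.048, -0.697, 0.712]}
cover_mid [([169.0, 185.0, 228.0, 246.0], 0.88)]
jig [([124.0, 133.0, 271.0, 281.0], 0.91)]
fence_blue [([126.0, 134.0, 247.0, 176.0], 0.76), ([124.0, 133.0, 274.0, 284.0], 0.36)]
fence_yellow [([131.0, 173.0, 171.0, 273.0], 0.97)]
block_mid [([376.0, 197.0, 411.0, 224.0], 0.83)]
bolt [([337.0, 189.0, 348.0, 223.0], 0.68)]
scene {'fx': 437.866, 'fy': 437.866, 'cx': 254.127, 'cy': 188.159, 'eye': [1.183, -0.032, 0.815], 'rotation': [0.238, 0.225, 0.644, 0.691]}
cover_mid [([272.0, 164.0, 319.0, 205.0], 0.66)]
jig [([237.0, 146.0, 362.0, 246.0], 0.94)]
fence_blue [([263.0, 204.0, 361.0, 243.0], 0.83)]
fence_yellow [([312.0, 148.0, 358.0, 208.0], 0.68)]
block_mid [([131.0, 167.0, 158.0, 208.0], 0.74)]
bolt [([180.0, 187.0, 188.0, 209.0], 0.62)]
0.7 [ 0.12581957 -0.5353856   0.23131842] [ 9.93349174e-01  1.15140859e-01 -3.26199723e-06 -8.30496615e-06] [-0.2477949   0.18468952  0.03260045] 0.08532400423953572
```

View pics/top0.png

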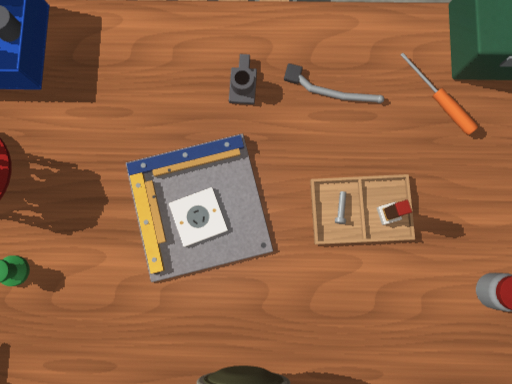

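View pics/scene0.png

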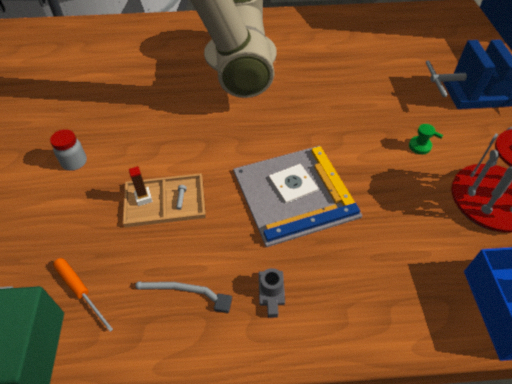

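The top view shows the jig (124–271, 133–281) with the blue fence at the top (far side, +x) and the yellow one at the left (+y). The cover is at (198,217). The tray is at (312–415, 176–244) with the block at (390,213) and the bolt at (341,207). The scene view agrees.

```bash
cat > h.py <<'E'
import numpy as np, cv2
from scipy.spatial.transform import Rotation as R
from cell import arm
def mat(m):
    r=np.array(m['rotation']);return R.from_quat(r).as_matrix() if r.size==4 else r
def pts(cam,d):
    m=arm.camera_model(cam);v,u=np.mgrid[0:384,0:512]
    P=np.stack([(u-m['cx'])/m['fx']*d,-(v-m['cy'])/m['fy']*d,-d],-1)
    return P@mat(m).T+np.array(m['eye'])
def rect(P,mask):
    q=P[mask];r=cv2.minAreaRect((q[:,:2]*1000).astype(np.float32))
    return np.round(r[0],1),np.round(r[1],1),round(r[2],2),np.round(np.percentile(q[:,2]*1000,[5,50,95]),1),int(mask.sum())
def biggest(m):
    n,l,s,c=cv2.connectedComponentsWithStats(m.astype(np.uint8));return l==1+np.argmax(s[1:,4])
def hsv(p): return cv2.cvtColor(p,cv2.COLOR_RGB2HSV).astype(int).transpose(2,0,1)
E
python3 - <<'E'
from h import *
for c in ['top','scene']:
    z=np.load(c+'0.npz');p,d=z['p'],z['d'];P=pts(c,d);h,s,v=hsv(p);Z=P[...,2];X=P[...,0];Y=P[...,1]
    W=(d>0)
    near=W&(X>.25)&(X<.7)
    print(c)
    print('blue',rect(P,biggest(near&(h>100)&(h<130)&(s>120)&(Z<.04)&(Z>.015))))
    print('yel',rect(P,biggest(near&(h>20)&(h<32)&(s>150)&(v>150)&(Z>.015)&(Z<.04)&(Y>0))))
    print('brassy',rect(P,biggest(near&(h>14)&(h<21)&(s>120)&(Z>.014)&(Z<.04)&(Y>0))))
    jb=biggest(near&(Z>.005)&(Z<.016)&(s<45)&(Y>0));print('board',rect(P,jb))
    print('cover',rect(P,biggest(near&(s<40)&(v>190)&(Y>0)&(Z>.012)&(Z<.03))))
    print('tray',rect(P,biggest(near&(Z>.01)&(Z<.025)&(Y<-.05)&(Y>-.35)&(s>50))))
    print('foot',rect(P,biggest(near&(s<50)&(v>150)&(Y<-.18)&(Y>-.35)&(Z>.018)&(Z<.03))))
    print('red',rect(P,biggest(near&((h<6)|(h>174))&(s>150)&(Y<-.18)&(Y>-.35)&(Z>.098))))
    print('tall',rect(P,biggest(near&(Y<-.18)&(Y>-.35)&(Z>.095))))
E
```

```text
top
blue (array([657.8, 124.9]), array([ 22.9, 218.3]), 15.67, array([22.5, 25.1, 27.6]), 1220)
yel (array([530.8, 190.2]), array([182.1,  23. ]), 15.49, array([22.5, 25. , 27.6]), 1115)
brassy (array([535.5, 172.6]), array([182.9,  19.1]), 14.78, array([20.6, 23.5, 26.1]), 607)
board (array([561.8,  97.8]), array([223.2, 227.6]), 15.45, array([ 8.5, 11. , 13.5]), 7306)
cover (array([544. ,  97.8]), array([85.8, 86.1]), 21.93, array([17.4, 20. , 22.4]), 1703)
tray (array([ 565.7, -204. ]), array([120.4, 181.3]), 4.04, array([11.6, 15.6, 18.3]), 1181)
foot (array([ 557.3, -249.8]), array([33., 30.]), 17.29, array([19.9, 23.8, 26.3]), 96)
red (array([ 557.4, -251.6]), array([21.1, 21.8]), 17.65, array([103.2, 105.9, 108.2]), 181)
tall (array([ 558. , -251.9]), array([22.4, 22.7]), 16.46, array([ 99.8, 105.7, 108.2]), 207)
scene
blue (array([659.4, 126.7]), array([ 26.4, 218.4]), 15.29, array([17.8, 22.9, 25.4]), 989)
yel (array([532. , 192.3]), array([182.4,  26.1]), 15.63, array([21. , 23.2, 25.4]), 586)
brassy (array([550.9, 178.1]), array([122.9,  16.5]), 15.54, array([15.8, 21.4, 23.9]), 290)
board (array([566.1, 100.3]), array([231.2, 226.8]), 15.46, array([ 6.9,  9.3, 12. ]), 3599)
cover (array([544.1,  99.8]), array([87.6, 85.5]), 21.83, array([15.9, 18.3, 20.6]), 804)
tray (array([ 565.8, -200.6]), array([124.2, 180.5]), 3.74, array([10.6, 13.6, 16.3]), 689)
foot (array([ 560.3, -249. ]), array([32.8, 33.1]), 17.29, array([18.4, 21.9, 23.7]), 56)
red (array([ 559.4, -249.4]), array([22.5, 20.3]), 19.31, array([100.3, 104. , 106.7]), 88)
tall (array([ 559.4, -248.8]), array([22.3, 22. ]), 15.99, array([ 95.9, 103.6, 106.4]), 110)
```

step_arm(
  deltas=[
    [[35,22,0],[0,0,0.1],1],
    [[70,45,0],[0,0,0.2],1],
    [[105,68,0],[0,0,0.3],1],
    [[140,91,0],[0,0,0.4],1],
    [[175,114,0],[0,0,0.5],1],
    [[209,137,0],[0,0,0.6],1],
    [[243,160,0],[0,0,0.7],1],
    [[277,182,0],[0,0,0.76],1],
    [[311,204,0],[0,0,0.76],1],
    [[345,226,0],[0,0,0.76],1],
  ],
)

```text
time: 1.53
eef_pos: [0.4723, -0.3079, 0.2315]
eef_rot: [0.989, 0.148, 0.0, 0.0]
force: [0.4, 0.1, -0.2]
finger_gap: 0.0852
finger_force: 0.0
```

step_arm(
  deltas=[
    [[30,20,-20],[0,0,0],1],
    [[60,40,-45],[0,0,0],1],
    [[87.5,58.8,-60],[0,0,0],1],
    [[87.5,58.8,-70],[0,0,0],1],
    [[87.5,58.8,-70],[0,0,0],1],
  ],
)

```text
time: 1.95
eef_pos: [0.5585, -0.2489, 0.1585]
eef_rot: [0.989, 0.149, -0.002, -0.002]
force: [-0.2, -0.3, 0.2]
finger_gap: 0.0857
finger_force: 0.0
```

step_arm(
  deltas=[
    [[0,0,-25],[0,0,0],1],
    [[0,0,-50],[0,0,0],1],
    [[0,0,-75],[0,0,0],1],
    [[0,0,-95],[0,0,0],1],
    [[0,0,-108],[0,0,0],1],
    [[0,0,-113],[0,0,0],1],
    [[0,0,-113],[0,0,0],1],
    [[0,0,-113],[0,0,0],1],
  ],
)

```text
time: 2.62
eef_pos: [0.5584, -0.2515, 0.0496]
eef_rot: [0.989, 0.148, 0.001, 0.001]
force: [0.8, -0.6, 0.3]
finger_gap: 0.0853
finger_force: 0.0
```

step_arm(
  deltas=[
    [[0,0,0],[0,0,0],0.5],
    [[0,0,0],[0,0,0],0.3],
    [[0,0,0],[0,0,0],0.2],
    [[0,0,0],[0,0,0],0.1],
    [[0,0,0],[0,0,0],0],
    [[0,0,0],[0,0,0],0],
    [[0,0,0],[0,0,0],0],
    [[0,0,0],[0,0,0],0],
  ],
  newtons=100,
)

```text
time: 3.28
eef_pos: [0.5586, -0.2507, 0.0487]
eef_rot: [0.989, 0.148, 0.0, 0.0]
force: [-0.2, 0.2, 3.9]
finger_gap: 0.021
finger_force: 98.0
```

step_arm(
  deltas=[
    [[0,0,15],[0,0,0],0],
    [[0,0,40],[0,0,0],0],
    [[-5,20,60],[0,0,0],0],
    [[-13,50,60],[0,0,0],0],
    [[-21,80,60],[0,0,-0.1],0],
    [[-30,115,60],[0,0,-0.2],0],
    [[-39,150,60],[0,0,-0.3],0],
    [[-48,185,60],[0,0,-0.3],0],
    [[-57,220,60],[0,0,-0.3],0],
    [[-66,255,60],[0,0,-0.3],0],
  ],
)

```text
time: 4.12
eef_pos: [0.4913, 0.006, 0.108]
eef_rot: [0.991, 0.135, -0.0, -0.0]
force: [0.4, 0.5, -1.6]
finger_gap: 0.021
finger_force: 98.2
```

step_arm(
  deltas=[
    [[-10,30,0],[0,0,0],0],
    [[-16,60,0],[0,0,0],0],
    [[-20,75,-10],[0,0,0],0],
    [[-20,75,-25],[0,0,0],0],
    [[-20,75,-37],[0,0,0],0],
    [[-20,75,-37],[0,0,0],0],
    [[-20,75,-37],[0,0,0],0],
  ],
)

```text
time: 4.7
eef_pos: [0.472, 0.0794, 0.071]
eef_rot: [0.991, 0.135, -0.001, -0.0]
force: [-0.2, -0.0, -0.6]
finger_gap: 0.0208
finger_force: 98.3
```

```bash
python3 - <<'E'
from h import *
o=arm.get_obs();print(o['time'],o['eef_pos'],o['eef_rot'],o['force'])
for c in ['top','scene']:
    p,d=arm.read_camera(c);cv2.imwrite(f'pics/{c}1.png',p[:,:,::-1]);np.savez(f'{c}1.npz',p=p,d=d)
a=cv2.imread('pics/top1.png')[125:290,110:290];b=cv2.imread('pics/scene1.png')[110:275,220:400]
cv2.imwrite('pics/v1.png',cv2.resize(np.hstack([a,b]),None,fx=2.2,fy=2.2,interpolation=cv2.INTER_CUBIC))
P=pts('top',np.load('top0.npz')['d']);Q=pts('scene',np.load('scene0.npz')['d'])
ex=np.array([.9636,.2672]);ey=np.array([-.2672,.9636])
# strips: profile of height vs x' in band of y', and hue
for P,c in ((P,'top'),(Q,'scene')):
    h,s,v=hsv(np.load(c+'0.npz')['p']);x=P[...,:2]@ex*1000;y=P[...,:2]@ey*1000;Z=P[...,2]*1000
    for nm,t,u,lo,hi in (('blue',x,y,-120,10),('yel',y,x,540,625)):
        base=655.6 if nm=='blue' else 30.2
        for k in range(-24,28,2):
            m=(t>base+k-1)&(t<base+k+1)&(u>lo)&(u<hi)&(abs(Z-16)<14)
            if m.sum()>3: print(c,nm,k,m.sum(),np.round([np.median(Z[m]),np.median(h[m]),np.median(s[m])],1).tolist(),end='; ')
        print()
E
```

```text
4.7 [0.47198075 0.07941314 0.07099692] [ 9.90835207e-01  1.35073621e-01 -8.24896477e-04 -1.72140080e-04] [-0.22917304 -0.0202789  -0.55657538]
top blue -24 74 [11.0, 4.5, 9.0]; top blue -22 71 [11.3, 4.0, 10.0]; top blue -20 69 [11.0, 5.0, 11.0]; top blue -18 70 [10.9, 4.0, 14.0]; top blue -16 70 [11.0, 5.0, 15.5]; top blue -14 74 [11.1, 5.0, 16.5]; top blue -12 122 [12.8, 16.0, 100.0]; top blue -10 127 [21.6, 17.0, 146.0]; top blue -8 74 [23.6, 18.0, 147.0]; top blue -6 77 [23.2, 18.0, 147.0]; top blue -4 61 [23.9, 18.0, 147.0]; top blue -2 80 [23.3, 18.0, 145.5]; top blue 0 87 [24.0, 111.0, 73.0]; top blue 2 75 [25.4, 111.0, 145.0]; top blue 4 76 [25.2, 111.0, 145.0]; top blue 6 67 [24.9, 111.0, 145.0]; top blue 8 83 [25.1, 111.0, 145.0]; top blue 10 66 [25.6, 111.0, 145.0]; top blue 12 72 [25.2, 111.0, 146.0]; top blue 14 76 [25.4, 111.0, 145.0]; top blue 16 67 [25.2, 111.0, 146.0]; top blue 18 69 [24.6, 111.0, 146.0]; top blue 20 71 [25.2, 111.0, 146.0]; top blue 22 77 [24.9, 111.0, 134.0]; top blue 24 30 [24.7, 119.0, 46.5]; 
top yel -24 52 [11.1, 8.0, 22.0]; top yel -22 45 [11.
[... 1950 characters left out ...]
]; scene yel -10 34 [22.2, 19.0, 211.0]; scene yel -8 18 [22.0, 19.0, 209.0]; scene yel -6 26 [21.6, 19.0, 210.0]; scene yel -4 28 [21.4, 19.0, 212.0]; scene yel -2 18 [21.7, 19.0, 209.0]; scene yel 0 30 [21.5, 20.0, 219.5]; scene yel 2 33 [22.4, 22.0, 255.0]; scene yel 4 23 [23.5, 23.0, 255.0]; scene yel 6 24 [23.3, 23.0, 255.0]; scene yel 8 27 [23.4, 23.0, 255.0]; scene yel 10 23 [23.6, 23.0, 255.0]; scene yel 12 26 [23.0, 23.0, 255.0]; scene yel 14 25 [23.5, 23.0, 255.0]; scene yel 16 23 [23.4, 23.0, 255.0]; scene yel 18 24 [23.1, 23.0, 255.0]; scene yel 20 26 [23.1, 23.0, 255.0]; scene yel 22 29 [23.5, 22.0, 255.0]; scene yel 24 19 [23.2, 21.0, 255.0]; scene yel 26 8 [22.7, 20.0, 255.0];
```

View pics/v1.png

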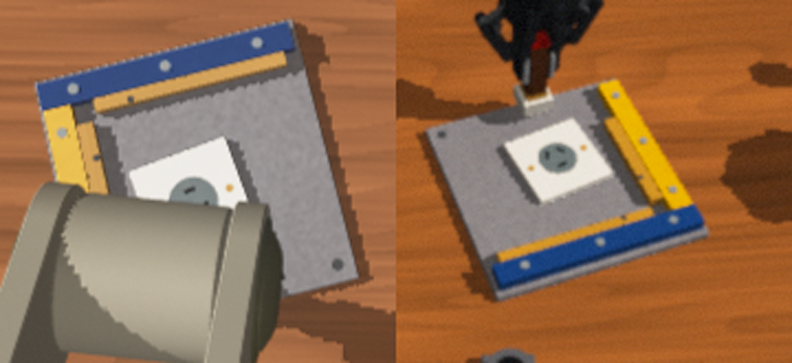

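step_arm(
  deltas=[
    [[0,0,-8],[0,0,0],0],
    [[0,0,-14.8],[0,0,0],0],
    [[1.9,0.5,-14.8],[0,0,0],0],
    [[3.9,1.1,-14.8],[0,0,0],0],
    [[5.8,1.6,-14.8],[0,0,0],0],
    [[7.7,2.1,-14.8],[0,0,0],0],
    [[9.2,2.5,-14.8],[0,0,0],0],
    [[10.6,2.9,-14.8],[0,0,0],0],
    [[12.0,3.3,-14.8],[0,0,0],0],
    [[13.5,3.7,-14.8],[0,0,0],0],
  ],
)

```text
time: 5.63
eef_pos: [0.4858, 0.0831, 0.0565]
eef_rot: [0.991, 0.135, -0.0, -0.0]
force: [-0.8, 0.1, -2.0]
finger_gap: 0.0207
finger_force: 98.3
```

step_arm(
  deltas=[
    [[1.4,0.4,0],[0,0,0],0],
    [[2.9,0.8,0],[0,0,0],0],
    [[4.3,1.2,0],[0,0,0],0],
    [[5.8,1.6,0],[0,0,0],0],
    [[7.7,2.1,0],[0,0,0],0],
    [[9.6,2.7,0],[0,0,0],0],
    [[11.6,3.2,0],[0,0,0],0],
    [[13.5,3.7,0],[0,0,0],0],
  ],
)

```text
time: 6.3
eef_pos: [0.4995, 0.0869, 0.0565]
eef_rot: [0.991, 0.135, -0.0, -0.0]
force: [-1.2, -0.1, -1.8]
finger_gap: 0.0205
finger_force: 98.3
```

step_arm(
  deltas=[
    [[2.4,0.7,0],[0,0,0],0],
    [[4.8,1.3,0],[0,0,0],0],
    [[7.2,2.0,0],[0,0,0],0],
    [[9.6,2.7,0],[0,0,0],0],
    [[12.0,3.3,0],[0,0,0],0],
    [[14.4,4.0,0],[0,0,0],0],
    [[16.9,4.7,0],[0,0,0],0],
    [[19.3,5.3,0],[0,0,0],0],
    [[21.7,6.0,0],[0,0,0],0],
    [[24.1,6.7,0],[0,0,0],0],
  ],
)

```text
time: 7.13
eef_pos: [0.5236, 0.0936, 0.0565]
eef_rot: [0.991, 0.135, -0.0, 0.0]
force: [-1.0, 0.1, -1.4]
finger_gap: 0.0207
finger_force: 98.3
```

```bash
cat > cov.py <<'E'
from h import *
import sys
o=arm.get_obs();print(o['time'],o['eef_pos'],o['force'])
ex=np.array([.9636,.2672]);ey=np.array([-.2672,.9636])
for c in sys.argv[2:]:
    p,d=arm.read_camera(c);cv2.imwrite(f'pics/{c}{sys.argv[1]}.png',p[:,:,::-1])
    P=pts(c,d);h,s,v=hsv(p);Z=P[...,2]
    k=biggest((s<40)&(v>190)&(P[...,1]>0)&(P[...,0]>.4)&(P[...,0]<.7)&(Z>.012)&(Z<.025))
    r=rect(P,k);print(c,r,'x y back from corner',655.6-r[0]@ex,30.2-r[0]@ey)
    f=rect(P,biggest((s<60)&(v>150)&(P[...,1]>0)&(P[...,0]>.4)&(P[...,0]<.7)&(Z>.027)&(Z<.036)));print('foot',f)
E
python3 cov.py 2 scene top
```

```text
7.1333 [0.52364471 0.09355948 0.0565191 ] [-1.00961846  0.13078611 -1.38070322]
scene (array([582.4, 105.5]), array([88.4, 86.3]), 15.07, array([15.8, 18.2, 20.6]), 886) x y back from corner 66.20975999999996 84.15747999999999
foot (array([534.1,  98.5]), array([17. , 36.3]), 25.85, array([27.4, 29.6, 32. ]), 51)
top (array([622.8,  95.2]), array([12.6, 47.9]), 15.61, array([17.5, 20. , 21.8]), 99) x y back from corner 30.032480000000078 104.87743999999996
foot (array([680.1,  47.6]), array([5. , 5.1]), 64.56, array([27.3, 27.6, 29.2]), 8)
```

step_arm(
  deltas=[
    [[1.4,0.4,0],[0,0,0],0],
    [[2.9,0.8,0],[0,0,0],0],
    [[4.3,1.2,0],[0,0,0],0],
    [[5.8,1.6,0],[0,0,0],0],
    [[6.7,1.9,0],[0,0,0],0],
    [[7.7,2.1,0],[0,0,0],0],
  ],
)

```text
time: 7.73
eef_pos: [0.5312, 0.0956, 0.0565]
eef_rot: [0.991, 0.135, -0.0, -0.0]
force: [0.0, -0.5, -1.6]
finger_gap: 0.021
finger_force: 98.3
```

step_arm(
  deltas=[
    [[0.4,0.1,0],[0,0,0],0],
    [[0.8,0.2,0],[0,0,0],0],
    [[1.2,0.3,0],[0,0,0],0],
  ],
)

```text
time: 7.98
eef_pos: [0.5323, 0.0959, 0.0565]
eef_rot: [0.991, 0.135, -0.0, -0.0]
force: [-1.3, -0.4, -1.5]
finger_gap: 0.021
finger_force: 98.3
```

Noise is about ±0.5 N. I'll continue in small steps.

step_arm(
  deltas=[
    [[0.3,0.1,0],[0,0,0],0],
    [[0.6,0.2,0],[0,0,0],0],
    [[0.9,0.3,0],[0,0,0],0],
  ],
)

```text
time: 8.23
eef_pos: [0.5332, 0.0962, 0.0565]
eef_rot: [0.991, 0.135, -0.0, 0.0]
force: [0.4, -0.2, -1.1]
finger_gap: 0.0208
finger_force: 98.3
```

step_arm(
  deltas=[
    [[0.3,0.1,0],[0,0,0],0],
    [[0.6,0.2,0],[0,0,0],0],
  ],
)

```text
time: 8.4
eef_pos: [0.5338, 0.0964, 0.0565]
eef_rot: [0.991, 0.135, -0.0, -0.0]
force: [-0.7, -0.9, -1.8]
finger_gap: 0.0211
finger_force: 98.3
```

step_arm(
  deltas=[
    [[0.3,0.1,0],[0,0,0],0],
    [[0.6,0.2,0],[0,0,0],0],
  ],
)

```text
time: 8.57
eef_pos: [0.5344, 0.0966, 0.0565]
eef_rot: [0.991, 0.135, 0.0, -0.0]
force: [-1.1, -0.7, -2.0]
finger_gap: 0.0212
finger_force: 98.3
```

step_arm(
  deltas=[
    [[0.3,0.1,0],[0,0,0],0],
    [[0.6,0.2,0],[0,0,0],0],
  ],
)

```text
time: 8.73
eef_pos: [0.5351, 0.0968, 0.0565]
eef_rot: [0.991, 0.135, 0.0, 0.0]
force: [-0.3, 0.4, -0.6]
finger_gap: 0.0209
finger_force: 98.3
```

step_arm(
  deltas=[
    [[0.3,0.1,0],[0,0,0],0],
    [[0.6,0.2,0],[0,0,0],0],
  ],
)

```text
time: 8.9
eef_pos: [0.5356, 0.097, 0.0565]
eef_rot: [0.991, 0.135, -0.0, -0.0]
force: [-0.4, -1.2, -2.4]
finger_gap: 0.0207
finger_force: 98.3
```

step_arm(
  deltas=[
    [[0.3,0.1,0],[0,0,0],0],
    [[0.5,0.1,0],[0,0,0],0],
  ],
)

```text
time: 9.07
eef_pos: [0.5358, 0.0971, 0.0565]
eef_rot: [0.991, 0.135, -0.0, -0.0]
force: [-2.6, -0.5, -1.3]
finger_gap: 0.0207
finger_force: 98.3
```

step_arm(
  deltas=[
    [[0.2,0.05,0],[0,0,0],0],
    [[0.2,0.05,0],[0,0,0],0],
  ],
)

```text
time: 9.23
eef_pos: [0.5359, 0.0971, 0.0564]
eef_rot: [0.991, 0.135, -0.001, -0.0]
force: [-2.1, -0.2, 0.2]
finger_gap: 0.0209
finger_force: 98.3
```

step_arm(
  deltas=[
    [[0.3,0.1,0],[0,0,0],0],
    [[0.3,0.1,0],[0,0,0],0],
  ],
)

```text
time: 9.4
eef_pos: [0.536, 0.0972, 0.0564]
eef_rot: [0.991, 0.135, -0.001, -0.0]
force: [-4.6, -1.3, 0.9]
finger_gap: 0.0207
finger_force: 98.3
```

```bash
python3 cov.py 3 scene
```

```text
9.4 [0.5360192  0.09722193 0.05639967] [-4.61635514 -1.30052088  0.85222396]
scene (array([591.8, 109.4]), array([84.6, 89.3]), 14.3, array([15.7, 18.2, 20.6]), 836) x y back from corner 56.10984000000008 82.91111999999997
foot (array([548.7, 102.6]), array([11., 33.]), 22.02, array([27.5, 29.3, 32.6]), 42)
```

step_arm(
  deltas=[
    [[0,0,0],[0,0,0],0],
    [[-2,-0.6,0],[0,0,0],0],
    [[-6,-1.7,0],[0,0,0],0],
    [[-14,-4,0],[0,0,0],0],
    [[-14,-4,20],[0,0,0],0],
    [[-14,-4,40],[0,0,0],0],
    [[5,-18,40],[0,0,0],0],
    [[30,-35,40],[0,0,0],0],
    [[55,-48,40],[0,0,0],0],
    [[77.2,-55.2,40],[0,0,0],0],
  ],
)

```text
time: 10.28
eef_pos: [0.615, 0.0404, 0.0969]
eef_rot: [0.991, 0.135, 0.001, 0.0]
force: [0.9, -0.7, -1.5]
finger_gap: 0.0207
finger_force: 98.3
```

step_arm(
  deltas=[
    [[0,0,0],[0,0,0],0],
    [[0,0,-15],[0,0,0],0],
    [[0,0,-30],[0,0,0],0],
    [[0,0,-40],[0,0,0],0],
    [[0,0,-40],[0,0,0],0],
  ],
)

```text
time: 10.7
eef_pos: [0.6126, 0.0422, 0.0548]
eef_rot: [0.991, 0.135, -0.001, -0.0]
force: [-0.7, 0.9, -1.5]
finger_gap: 0.0208
finger_force: 98.4
```

```bash
python3 cov.py 4 scene top; python3 -c "
import cv2,numpy as np
a=cv2.imread('pics/top4.png')[125:290,110:290];b=cv2.imread('pics/scene4.png')[110:275,220:400]
cv2.imwrite('pics/v4.png',cv2.resize(np.hstack([a,b]),None,fx=2.2,fy=2.2,interpolation=cv2.INTER_CUBIC))"
```

```text
10.7 [0.61256386 0.04218189 0.05483213] [-0.67824408  0.92760108 -1.49262911]
scene (array([592.3, 108.8]), array([82.3, 86.9]), 15.87, array([15.8, 18.2, 20.6]), 765) x y back from corner 55.78836000000001 83.62287999999998
foot (array([621.7,  57. ]), array([12.3, 22.7]), 53.11, array([27.6, 28.9, 30.9]), 21)
top (array([625.2, 130.4]), array([11.1,  8.7]), 82.74, array([17.5, 19.5, 20.9]), 23) x y back from corner 18.314399999999978 71.6
foot (array([599.3, 208.2]), array([5.9, 2.6]), 31.67, array([27.1, 27.9, 29. ]), 7)
```

View pics/v4.png

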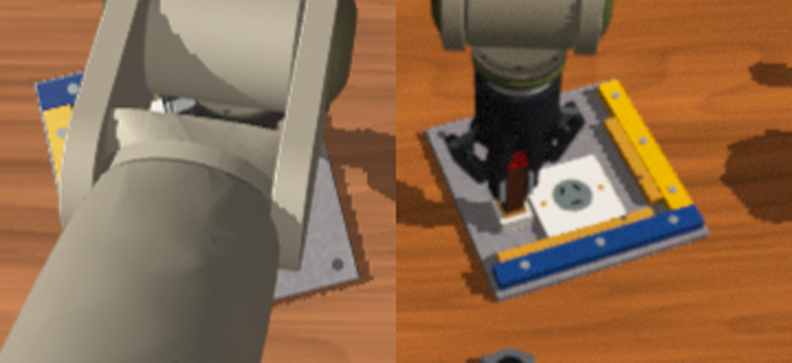

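step_arm(
  deltas=[
    [[-0.5,1.9,0],[0,0,0],0],
    [[-1.1,3.9,0],[0,0,0],0],
    [[-1.6,5.8,0],[0,0,0],0],
    [[-2.0,7.2,0],[0,0,0],0],
    [[-2.4,8.7,0],[0,0,0],0],
    [[-2.8,10.1,0],[0,0,0],0],
    [[-3.2,11.6,0],[0,0,0],0],
    [[-3.6,13.0,0],[0,0,0],0],
    [[-4.0,14.5,0],[0,0,0],0],
    [[-4.4,15.9,0],[0,0,0],0],
  ],
)

```text
time: 11.63
eef_pos: [0.6094, 0.0581, 0.0565]
eef_rot: [0.991, 0.135, 0.0, -0.0]
force: [0.2, -1.4, -1.2]
finger_gap: 0.021
finger_force: 98.1
```

step_arm(
  deltas=[
    [[-0.5,1.9,0],[0,0,0],0],
    [[-1.1,3.9,0],[0,0,0],0],
    [[-1.6,5.8,0],[0,0,0],0],
    [[-2.1,7.7,0],[0,0,0],0],
    [[-2.7,9.6,0],[0,0,0],0],
  ],
)

```text
time: 12.05
eef_pos: [0.6067, 0.0678, 0.0565]
eef_rot: [0.991, 0.135, -0.0, -0.0]
force: [-0.3, -0.4, -1.7]
finger_gap: 0.021
finger_force: 98.1
```

```bash
python3 cov.py 5 scene
```

```text
12.05 [0.6066528  0.06779166 0.05650745] [-0.30687007 -0.44620682 -1.7280649 ]
scene (array([587.9, 126.2]), array([82.2, 85.7]), 14.63, array([15.8, 18.3, 20.7]), 693) x y back from corner 55.378919999999994 65.68055999999997
foot (array([618.1,  72.4]), array([13.1, 34.1]), 19.58, array([28.4, 30.4, 32.1]), 49)
```

step_arm(
  deltas=[
    [[-0.4,1.4,0],[0,0,0],0],
    [[-0.8,2.9,0],[0,0,0],0],
    [[-1.2,4.3,0],[0,0,0],0],
    [[-1.5,5.3,0],[0,0,0],0],
    [[-1.7,6.2,0],[0,0,0],0],
  ],
)

```text
time: 12.52
eef_pos: [0.6049, 0.0739, 0.0565]
eef_rot: [0.991, 0.135, -0.0, -0.0]
force: [-0.6, -0.2, -1.8]
finger_gap: 0.0207
finger_force: 98.1
```

step_arm(
  deltas=[
    [[-0.1,0.4,0],[0,0,0],0],
    [[-0.2,0.8,0],[0,0,0],0],
    [[-0.3,1.2,0],[0,0,0],0],
  ],
)

```text
time: 12.77
eef_pos: [0.6047, 0.075, 0.0565]
eef_rot: [0.991, 0.135, -0.0, -0.0]
force: [0.6, 0.0, -1.8]
finger_gap: 0.021
finger_force: 98.1
```

step_arm(
  deltas=[
    [[-0.1,0.3,0],[0,0,0],0],
    [[-0.2,0.6,0],[0,0,0],0],
  ],
)

```text
time: 12.93
eef_pos: [0.6045, 0.0756, 0.0565]
eef_rot: [0.991, 0.135, -0.0, -0.0]
force: [-0.5, -0.1, -1.9]
finger_gap: 0.0209
finger_force: 98.1
```

step_arm(
  deltas=[
    [[-0.1,0.3,0],[0,0,0],0],
    [[-0.2,0.6,0],[0,0,0],0],
  ],
)

```text
time: 13.1
eef_pos: [0.6043, 0.0762, 0.0565]
eef_rot: [0.991, 0.135, -0.0, -0.0]
force: [0.1, -0.4, -2.6]
finger_gap: 0.0208
finger_force: 98.1
```

step_arm(
  deltas=[
    [[-0.1,0.3,0],[0,0,0],0],
    [[-0.2,0.6,0],[0,0,0],0],
  ],
)

```text
time: 13.27
eef_pos: [0.6041, 0.0768, 0.0565]
eef_rot: [0.991, 0.135, -0.0, -0.0]
force: [0.5, 0.3, -1.8]
finger_gap: 0.0207
finger_force: 98.1
```

step_arm(
  deltas=[
    [[-0.1,0.3,0],[0,0,0],0],
    [[-0.2,0.6,0],[0,0,0],0],
  ],
)

```text
time: 13.43
eef_pos: [0.6039, 0.0774, 0.0565]
eef_rot: [0.991, 0.135, -0.0, -0.0]
force: [-0.3, -0.2, -2.1]
finger_gap: 0.0214
finger_force: 98.1
```

step_arm(
  deltas=[
    [[-0.1,0.3,0],[0,0,0],0],
    [[-0.2,0.6,0],[0,0,0],0],
  ],
)

```text
time: 13.6
eef_pos: [0.6038, 0.0776, 0.0565]
eef_rot: [0.991, 0.135, -0.0, 0.0]
force: [-0.0, -4.2, -2.2]
finger_gap: 0.0207
finger_force: 98.1
```

step_arm(
  deltas=[
    [[-0.1,0.3,0],[0,0,0],0],
    [[-0.2,0.6,0],[0,0,0],0],
  ],
)

```text
time: 13.77
eef_pos: [0.6037, 0.0778, 0.0566]
eef_rot: [0.991, 0.135, 0.0, 0.001]
force: [0.7, -5.3, -2.5]
finger_gap: 0.021
finger_force: 98.1
```

step_arm(
  deltas=[
    [[0,0,0],[0,0,0],0],
    [[0.5,-2,0],[0,0,0],0],
    [[1.7,-6,0],[0,0,0],0],
    [[5.3,-19.3,0],[0,0,0],0],
    [[5.3,-19.3,25],[0,0,0],0],
    [[5,-25,50],[0,0,0],0],
    [[0,-60,55],[0,0,0],0],
    [[-6,-95,55],[0,0,0],0],
    [[-12,-130,55],[0,0,0],0],
    [[-18,-165,55],[0,0,0],0],
  ],
)

```text
time: 14.6
eef_pos: [0.5852, -0.0887, 0.1118]
eef_rot: [0.991, 0.135, 0.0, -0.0]
force: [0.0, 0.0, -1.6]
finger_gap: 0.0209
finger_force: 98.7
```

```bash
python3 cov.py 6 scene top; python3 -c "
import cv2,numpy as np
a=cv2.imread('pics/top6.png')[125:290,110:290];b=cv2.imread('pics/scene6.png')[110:275,220:400]
cv2.imwrite('pics/v6.png',cv2.resize(np.hstack([a,b]),None,fx=2.2,fy=2.2,interpolation=cv2.INTER_CUBIC))"
```

```text
14.6 [ 0.58515194 -0.08865368  0.111808  ] [ 0.00323829  0.00529605 -1.56572082]
scene (array([585.4, 134.9]), array([85. , 83.3]), 16.81, array([15.9, 18.2, 20.6]), 774) x y back from corner 55.46327999999994 56.629239999999996
foot (array([602.4, 211.2]), array([0., 0.]), 0.0, array([28.1, 28.1, 28.1]), 1)
top (array([586.1, 133.7]), array([85.1, 84.5]), 16.0, array([17.6, 20. , 22.4]), 1559) x y back from corner 55.10939999999994 57.972600000000014
foot (array([599. , 208.8]), array([3.7, 5.6]), 64.23, array([27.2, 27.7, 30. ]), 7)
```

View pics/v6.png

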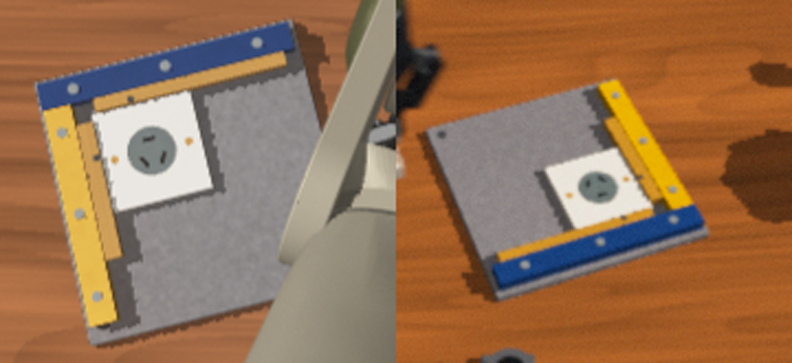

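The cover appears seated on both strips. I'll re-touch it gently on the blue side to confirm by feel.

step_arm(
  deltas=[
    [[-10,30,0],[0,0,0],0],
    [[-21,65,0],[0,0,0],0],
    [[-32,100,0],[0,0,0],0],
    [[-43,135,0],[0,0,0],0],
    [[-54,170,0],[0,0,0],0],
    [[-62,195,0],[0,0,0],0],
    [[-67,205,0],[0,0,0],0],
    [[-67,205,-20],[0,0,0],0],
    [[-67,205,-40],[0,0,0],0],
    [[-67,205,-40],[0,0,0],0],
  ],
)

```text
time: 15.53
eef_pos: [0.5171, 0.1183, 0.0688]
eef_rot: [0.991, 0.135, -0.003, -0.0]
force: [-0.6, -0.2, -3.0]
finger_gap: 0.0211
finger_force: 98.7
```

step_arm(
  deltas=[
    [[0,0,-8],[0,0,0],0],
    [[0,0,-15],[0,0,0],0],
    [[0,0,-15],[0,0,0],0],
    [[1.9,0.5,-15],[0,0,0],0],
    [[3.9,1.1,-15],[0,0,0],0],
    [[5.8,1.6,-15],[0,0,0],0],
    [[7.2,2.0,-15],[0,0,0],0],
  ],
)

```text
time: 16.12
eef_pos: [0.5263, 0.1206, 0.057]
eef_rot: [0.991, 0.135, 0.001, 0.0]
force: [-0.0, 0.1, -1.6]
finger_gap: 0.0208
finger_force: 98.7
```

step_arm(
  deltas=[
    [[0.5,0.1,0],[0,0,0],0],
    [[1,0.3,0],[0,0,0],0],
    [[1.4,0.4,0],[0,0,0],0],
  ],
)

```text
time: 16.37
eef_pos: [0.5272, 0.121, 0.0566]
eef_rot: [0.991, 0.135, 0.0, -0.0]
force: [0.2, -0.3, -1.8]
finger_gap: 0.0207
finger_force: 98.7
```

step_arm(
  deltas=[
    [[0.3,0.1,0],[0,0,0],0],
    [[0.6,0.2,0],[0,0,0],0],
  ],
)

```text
time: 16.53
eef_pos: [0.5277, 0.1212, 0.0565]
eef_rot: [0.991, 0.135, -0.0, 0.0]
force: [0.4, -0.1, -1.8]
finger_gap: 0.0209
finger_force: 98.7
```

step_arm(
  deltas=[
    [[0.2,0.1,0],[0,0,0],0],
    [[0.4,0.1,0],[0,0,0],0],
  ],
)

```text
time: 16.7
eef_pos: [0.5281, 0.1213, 0.0565]
eef_rot: [0.991, 0.135, -0.0, -0.0]
force: [0.0, -0.1, -1.3]
finger_gap: 0.0211
finger_force: 98.7
```

step_arm(
  deltas=[
    [[0.2,0.1,0],[0,0,0],0],
    [[0.5,0.1,0],[0,0,0],0],
  ],
)

```text
time: 16.87
eef_pos: [0.5286, 0.1214, 0.0565]
eef_rot: [0.991, 0.135, -0.0, -0.0]
force: [0.5, 0.3, -1.1]
finger_gap: 0.0204
finger_force: 98.7
```

step_arm(
  deltas=[
    [[0.2,0.1,0],[0,0,0],0],
    [[0.5,0.1,0],[0,0,0],0],
  ],
)

```text
time: 17.03
eef_pos: [0.5289, 0.1214, 0.0565]
eef_rot: [0.991, 0.135, -0.0, 0.0]
force: [-0.8, -0.4, -0.9]
finger_gap: 0.0211
finger_force: 98.7
```

step_arm(
  deltas=[
    [[0.2,0.1,0],[0,0,0],0],
    [[0.4,0.1,0],[0,0,0],0],
  ],
)

```text
time: 17.2
eef_pos: [0.5292, 0.1215, 0.0564]
eef_rot: [0.991, 0.135, -0.0, -0.0]
force: [-2.6, -1.2, -0.4]
finger_gap: 0.0213
finger_force: 98.7
```

step_arm(
  deltas=[
    [[0.2,0.1,0],[0,0,0],0],
    [[0.2,0.1,0],[0,0,0],0],
  ],
)

```text
time: 17.37
eef_pos: [0.5292, 0.1216, 0.0564]
eef_rot: [0.991, 0.135, -0.001, -0.0]
force: [-3.2, -1.0, 0.7]
finger_gap: 0.0212
finger_force: 98.7
```

step_arm(
  deltas=[
    [[-0.5,-0.1,0],[0,0,0],0],
    [[-3,-0.8,0],[0,0,0],0],
    [[-14,-4,0],[0,0,0],0],
    [[-14,-4,25],[0,0,0],0],
    [[-14,-8,50],[0,0,0],0],
    [[-10,-43,55],[0,0,0],0],
    [[-5,-78,55],[0,0,0],0],
    [[0,-113,55],[0,0,0],0],
    [[5,-148,55],[0,0,0],0],
    [[10,-183,55],[0,0,0],0],
  ],
)

```text
time: 18.2
eef_pos: [0.5401, -0.0631, 0.1119]
eef_rot: [0.991, 0.135, 0.001, 0.0]
force: [0.6, 0.1, -2.1]
finger_gap: 0.0212
finger_force: 98.7
```

step_arm(
  deltas=[
    [[5,-35,0],[0,0,0],0],
    [[10,-70,0],[0,0,0],0],
    [[14,-105,0],[0,0,0],0],
    [[18,-135,0],[0,0,0],0],
    [[22,-160,0],[0,0,0],0],
    [[25,-180,0],[0,0,0],0],
    [[26,-187,0],[0,0,0],0],
    [[26,-187,-15],[0,0,0],0],
    [[26,-187,-30],[0,0,0],0],
    [[26,-187,-30],[0,0,0],0],
  ],
)

```text
time: 19.03
eef_pos: [0.5646, -0.2472, 0.0789]
eef_rot: [0.991, 0.135, -0.002, -0.002]
force: [-0.3, 0.2, -2.3]
finger_gap: 0.021
finger_force: 98.5
```

```bash
python3 cov.py 7 scene top; python3 -c "
import cv2,numpy as np
a=cv2.imread('pics/top7.png')[125:290,110:290];b=cv2.imread('pics/scene7.png')[110:250,90:260]
cv2.imwrite('pics/v7.png',np.hstack([cv2.resize(a,(400,367)),cv2.resize(b,(400,367))]))"
```

```text
19.0333 [ 0.56460269 -0.24721808  0.07887909] [-0.34790625  0.23914309 -2.31526156]
scene (array([585.2, 135.1]), array([82.1, 83. ]), 15.38, array([15.9, 18.2, 20.5]), 763) x y back from corner 55.60256000000004 56.38308000000002
foot (array([466.9, 174.5]), array([0., 0.]), 0.0, array([27.1, 27.1, 27.1]), 1)
top (array([586.8, 133.7]), array([85.4, 84.5]), 15.7, array([17.6, 20.1, 22.7]), 1557) x y back from corner 54.43488000000002 58.15964000000001
foot (array([678.6,  48.4]), array([2.6, 2.5]), 46.93, array([27.3, 28. , 28.7]), 4)
```

View pics/v7.png

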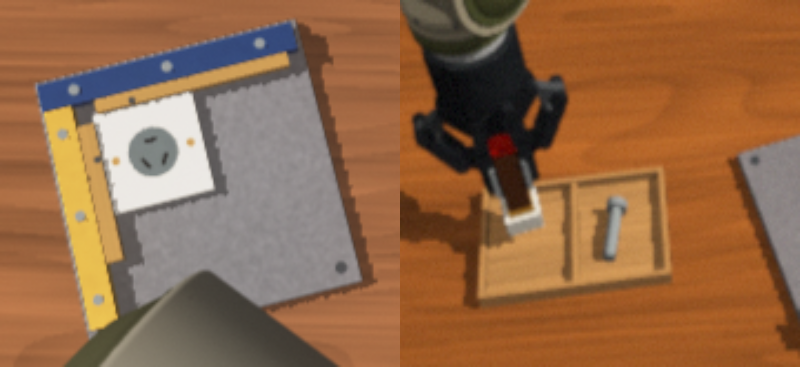

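step_arm(
  deltas=[
    [[0,0,-10],[0,0,0],0],
    [[0,0,-20],[0,0,0],0],
    [[0,0,-26],[0,0,0],0],
    [[0,0,-29],[0,0,0],0],
    [[0,0,-30],[0,0,0],0],
    [[0,0,-31],[0,0,0],0],
    [[0,0,-31.5],[0,0,0],0],
    [[0,0,-31.5],[0,0,0],0],
  ],
)

```text
time: 19.8
eef_pos: [0.5658, -0.2485, 0.0502]
eef_rot: [0.991, 0.135, 0.0, 0.0]
force: [-0.3, 0.1, -1.8]
finger_gap: 0.0209
finger_force: 98.5
```

step_arm(
  deltas=[
    [[0,0,-0.5],[0,0,0],0],
    [[0,0,-1],[0,0,0],0],
    [[0,0,-1],[0,0,0],0],
  ],
)

```text
time: 20.05
eef_pos: [0.5657, -0.2483, 0.0491]
eef_rot: [0.991, 0.135, 0.0, 0.0]
force: [-1.2, -0.7, -1.6]
finger_gap: 0.0206
finger_force: 98.5
```

step_arm(
  deltas=[
    [[0,0,-0.4],[0,0,0],0],
    [[0,0,-0.8],[0,0,0],0],
    [[0,0,-0.8],[0,0,0],0],
  ],
)

```text
time: 20.3
eef_pos: [0.5658, -0.2484, 0.0487]
eef_rot: [0.991, 0.135, 0.0, 0.0]
force: [-1.2, 0.5, 3.6]
finger_gap: 0.0208
finger_force: 99.5
```

On the floor. Releasing the block and raising the gripper.

step_arm(
  deltas=[
    [[0,0,0],[0,0,0],0.3],
    [[0,0,0],[0,0,0],0.5],
    [[0,0,0],[0,0,0],0.8],
    [[0,0,0],[0,0,0],1],
    [[0,0,0],[0,0,0],1],
    [[0,0,0],[0,0,0],1],
    [[0,0,0],[0,0,0],1],
  ],
)

```text
time: 20.88
eef_pos: [0.5657, -0.2483, 0.0482]
eef_rot: [0.991, 0.135, 0.0, -0.0]
force: [0.6, 0.4, 0.6]
finger_gap: 0.085
finger_force: 0.0
```

step_arm(
  deltas=[
    [[0,0,15],[0,0,0],1],
    [[0,0,40],[0,0,0],1],
    [[0,0,75],[0,0,0],1],
    [[0,0,110],[0,0,0],1],
    [[-20,-30,140],[0,0,0],1],
    [[-45,-60,150],[0,0,0],1],
    [[-75,-85,150],[0,0,0],1],
    [[-100,-110,150],[0,0,0],1],
    [[-130,-130,150],[0,0,0],1],
    [[-150,-140,150],[0,0,0],1],
  ],
)

```text
time: 21.72
eef_pos: [0.4133, -0.3904, 0.1982]
eef_rot: [0.991, 0.134, -0.0, 0.0]
force: [0.2, 0.4, 0.1]
finger_gap: 0.0858
finger_force: 0.0
```

```bash
python3 cov.py 8 top scene; python3 -c "
import cv2,numpy as np
a=cv2.imread('pics/top8.png')[120:290,110:440];b=cv2.imread('pics/scene8.png')[110:280,90:420]
cv2.imwrite('pics/v8.png',cv2.resize(np.vstack([a,b]),None,fx=1.7,fy=1.7))"
```

```text
21.7167 [ 0.41325347 -0.39039062  0.19819331] [0.15509462 0.3956012  0.08161853]
top (array([586.6, 133.9]), array([85. , 84.4]), 15.57, array([17.5, 19.9, 22.5]), 1555) x y back from corner 54.57415999999989 57.91348000000001
foot (array([531. , 189.9]), array([5. , 5.7]), 28.5, array([27.8, 28.2, 29.6]), 7)
scene (array([584.9, 135.4]), array([81.9, 82.9]), 15.71, array([15.9, 18.2, 20.7]), 754) x y back from corner 55.81147999999996 56.01384
foot (array([598.8, 210.9]), array([2.2, 0. ]), -96.24, array([27.2, 27.2, 27.3]), 2)
```

View pics/v8.png

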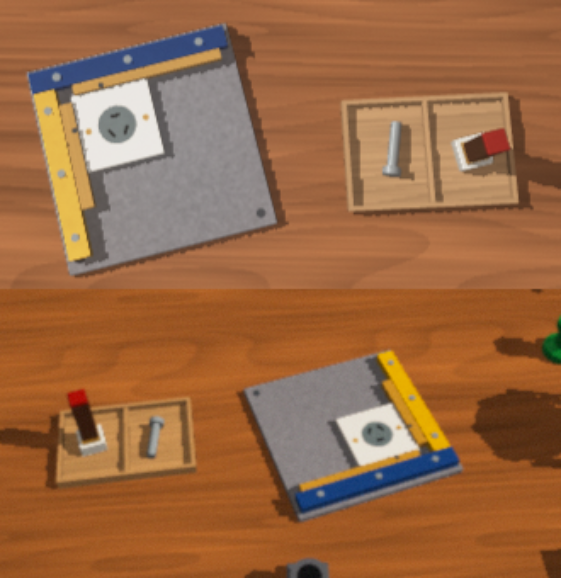

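The cover is seated in the corner against both strips (yaw 15.6°, fence about 15.5°). The block stands upright in its bay and the bolt has not moved.

```bash
python3 -c "
from cell import arm
print(arm.close_job())"
```

```text
the job is handed in; nothing more can be done
None
```

The cover sits home against the blue strip and then the yellow strip, with every force reading while pressing at or under about 5.5 N; I re-touched the blue side lightly once to check it. The push block is back upright in its bay, and the job was handed in at about 22 s.

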